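Tip the walnut blank into its lane and bar it down

TASK

Push over the standing dark walnut blank so that it lies flat along its lane of the wooden jig, under the place where the lane's hold-down bar comes down; then push that lane's red-tipped bar over so that it rests on the blank. Only push with the fingertips: do not lift or carry the blank. Leave the pale blank standing where it is, the other bar open and everything else on the bench undisturbed.

Things in the scene. Friction and masses are not known exactly. Their poses are not given: they have to be found in the camera images.
- jig: plywood jig fixed to the bench, 230 x 270 mm, 12 mm thick (jig x -0.115 to +0.115, y -0.125 to +0.145). Origin on the table surface; z up, x across its two lanes, y along them. The near lane is the one nearer the robot. Each lane holds a blank standing on end at about jig y = +0.10, to be tipped towards jig -y, where the bar is
- lane_near (a point): middle of the near lane's floor, jig x = -0.060, y = 0, 12 mm above the table. The lane runs along jig y, 53 mm wide between rails 10 mm wide with tops 26 mm above the table; a stop 38 mm high above the table closes its -y end, inner face at jig y = -0.101
- lane_far (a point): middle of the far lane's floor, jig x = +0.060, y = 0, 12 mm above the table. The lane runs along jig y, 53 mm wide between rails 10 mm wide with tops 26 mm above the table; a stop 38 mm high above the table closes its -y end, inner face at jig y = -0.101
- walnut: dark brown square walnut blank 45 x 45 x 160 mm, 0.15 to 0.31 kg, standing on end in one of the two lanes (near or far). Origin at its middle (80 mm above the lane floor, so 92 mm above the table while it stands); z axis along its length, up at the start. It tips when pushed well above its middle and slides when pushed low
- beech: pale square beech blank 45 x 45 x 160 mm, about 0.22 kg, standing on end in the other lane; to be left. Origin at its middle, z along its length
- bar_near (a joint): hold-down bar of the near lane, rad: 0 = level on a lying blank (closed), 1.57 = upright; starts 1.75 to 2.05, leaning away from its lane to jig +x; stop at 2.2. Stiff hinge: it stays put above about 0.95 rad and drops onto the lane below that; 1 N at the tip moves it. Steel flat 66 mm long, 30 mm wide, 8 mm thick; red tip 34 mm wide, 12 mm thick
- bar_near_tip (a point): middle of the red tip of the near lane's bar, 62 mm from its hinge
- bar_near_hinge (a point): hinge of the near lane's bar, fixed to the jig at jig x = -0.023 (37 mm to the +x side of the lane's middle), y = -0.020, 63 mm above the table; its axis runs along jig y. Two steel posts, tops 72 mm above the table, flank it
- bar_far (a joint): hold-down bar of the far lane, rad: 0 = level on a lying blank (closed), 1.57 = upright; starts 1.75 to 2.05, leaning away from its lane to jig +x; stop at 2.2. Stiff hinge: it stays put above about 0.95 rad and drops onto the lane below that; 1 N at the tip moves it. Steel flat 66 mm long, 30 mm wide, 8 mm thick; red tip 34 mm wide, 12 mm thick
- bar_far_tip (a point): middle of the red tip of the far lane's bar, 62 mm from its hinge
- bar_far_hinge (a point): hinge of the far lane's bar, fixed to the jig at jig x = +0.097 (37 mm to the +x side of the lane's middle), y = -0.020, 63 mm above the table; its axis runs along jig y. Two steel posts, tops 72 mm above the table, flank it
- glue: white glue bottle with an orange cap, 54 mm across, 150 mm tall, loose, beside the jig's -y end; origin under its middle
- wax_tin: flat brass-coloured wax tin with a white lid, 72 mm across, 45 mm tall, loose, beyond the jig's -y end; origin under its middle
- hammer: hammer lying on the bench on the robot's left; origin on the underside
- screwdriver: screwdriver lying on the bench on the robot's right; origin on the underside
- mug: blue mug 80 mm across, 90 mm tall, on the left; origin under its middle
- offcut: wooden offcut 110 x 60 x 30 mm on the right; origin under its middle
Things that resemble listed ones, but are neither listed nor needed, are in the scene too. There is more than one size of the walnut; the one meant has the size given above.

How it is judged:
On the way, in this order (a step that is already met when the one before it is completed fails the run):
1. the walnut blank lies flat in its lane (angle between walnut's own z axis and vertical between 1.48 and 1.66 rad and z of walnut in the frame of jig between 0.028 and 0.041 m and y of walnut in the frame of jig between -0.06 and 0.06 m and (x of walnut in the frame of jig between -0.072 and -0.048 m or x of walnut in the frame of jig between 0.048 and 0.072 m)), for 0.2 s.
2. the bar of the walnut blank's lane rests on it (all of step 1 and ((x of walnut in the frame of jig between -0.08 and -0.04 m and value of joint bar_near between -0.12 and 0.12 rad) or (x of walnut in the frame of jig between 0.04 and 0.08 m and value of joint bar_far between -0.12 and 0.12 rad))), for 0.2 s.
At the end, for the whole second after the job is handed in: Walnut blank at rest, flat in its lane: axis within 5 degrees of level, middle within 12 mm of the lane's middle line, within 60 mm of jig y = 0, 28 to 41 mm above the table; its bar within 0.12 rad of 0; the other bar above 1.5 rad; the beech blank within 0.06 rad of upright (all of step 2 and linear speed of walnut below 0.02 m/s and angle between beech's own z axis and vertical below 0.06 rad and ((x of walnut in the frame of jig below 0 m and value of joint bar_far above 1.5 rad) or (x of walnut in the frame of jig above 0 m and value of joint bar_near above 1.5 rad))); the robot touches nothing.
It fails at once if the walnut blank is lifted: its middle rises above 115 mm, or above 75 mm once it has been tipped past 75 degrees (height (world z) of walnut above 0.115 m or (angle between walnut's own z axis and vertical above 1.3 rad and height (world z) of walnut above 0.075 m)).
It fails at once if the beech blank is moved by more than 15 mm or tilted by more than 0.15 rad (distance of beech from where it was at the start of the episode above 0.015 m or angle between beech's own z axis and vertical above 0.15 rad).
It fails at once if the bar of the beech blank's lane is pushed over (below 1.3 rad) ((x of walnut in the frame of jig below 0 m and value of joint bar_far below 1.3 rad) or (x of walnut in the frame of jig above 0 m and value of joint bar_near below 1.3 rad)).
It fails at once if a thing lying or standing about the bench is moved by more than 25 mm (distance of any of glue, wax_tin, hammer, screwdriver, mug, offcut from where it was at the start of the episode above 0.025 m).
It also fails if it takes over 35 s, if anything falls off the work surface, if the arm or the gripper's body presses on something with over 40 N, if the wrist force passes 120 N, or if a joint passes its speed limit or range.

ROBOT

A 6-joint arm with a two-finger parallel gripper is mounted at the origin on the work surface. World frame = base frame: x ahead of the robot, y to its left, z up, the work surface at z = 0. Lengths are in m, angles in rad, forces in N, time in s.
With the tool pointing down it reaches from about 0.25 to 0.85 m from the base axis. Payload 12.5 kg.
Tool frame: the origin (TCP) lies at the very end of the fingers, on their centre line; the grasp point (between the pads) lies 19 mm behind it (bot.pinch_z is the z of the grasp point in the tool frame, in m); z points along the fingers, y is the line along which they close (so a half turn about z gives the same grasp; the last joint's range is limited). The gripper opens to 93 mm and grips with 3 to 60 N. Pads are 15 mm wide; open, the fingers measure 128 mm over their backs; the gripper's body (75 mm by 188 mm) begins 65 mm behind the grasp point.
Start: joints at [1.08, 0.351, 1.652, -0, 1.139, -0.085], TCP at [0.217, 0.505, 0.219] pointing down, gripper open.
Joint ranges: [-2.75, 2.75], [-0.79, 2.1], [0.01, 2.65], [-1.57, 4.71], [0.07, 3.14], [-2.87, 2.87]. Speed limits (rad/s): [2.22, 2.22, 2.79, 3.14, 3.14, 3.14].

INTERFACE

Orientations are given as a unit quaternion [x, y, z, w].
In Python, from workcell import bot, viewer, hand_in gives the robot as it stands.
- The arm moves only by the tool send_rows, never from a script. Its argument "deltas" is one flat list of numbers, 5 for each row, row after row: the shift along the tool's x, y, z normalised to -1 to 1, where 1 is 100 mm, then the turn about the tool's z normalised to -1 to 1, where 1 is 45 degrees, then the opening, from -1 (shut) to 1 (fully open). A call has 1 to 5 rows; each row is the pose to reach, as a shift and turn from the pose commanded when the call began, along the tool's axes at that moment; what a row does not reach only later rows make up. A row lasts 1/8 s, in which the tool goes at most 62.5 mm and 10.7 degrees, less where a joint would pass 70% of its speed; a pose out of reach is approached as far as the arm can. A call with a number of a shift or a turn outside -1 to 1 is refused whole. A call with a gripper value outside its range is refused whole. The fingers move at their own pace and stop on an object; "force" is the grip in N (left out, the last holds). Time passes only in rows, so rows that repeat a pose let the fingers close. It gives the time, the measured TCP pose, the force, the opening and the grip force at its end, in the units of the state.
- bot.sense(): the state, without advancing time (a new reading comes with each control period).
- viewer.snapshot(name): name is "scene" or "top" or "wrist"; returns the picture (400x640x3 uint8, blue, green, red); there is no depth.
- viewer.camera_model(name): a dict with "intrinsics" (3x3 intrinsics, pixels), "eye" and "orientation" of the camera in the world; the wrist camera has in their place "mount" (4x4, takes a point from camera to tool coordinates, whose origin is the TCP and whose axes are the flange's). Camera axes: x right, y down, z forward; pixel columns grow to the right and rows downward; lengths in m; the calibration is good to about 2 mm. The wrist camera is an equidistant fisheye: a pixel r from the principal point sees the ray r / f radians off the axis. A picture is of the moment at which its call begins: read the wrist's pose just before it. camera_model takes no time and is no camera call.
- hand_in(): hands the job in; it is judged then, once.
The state is a dict: "clock": time; "joint_positions": joint angles; "qd": joint speeds; "joint_efforts": joint torques, N m; "ee_pos": TCP position; "tool_rot": TCP orientation; "wrist_force": force on the tool from outside, world axes, zero at the start; "moment": the same for the moment, N m; "finger_gap": opening from 0.0 (shut) to 1.0 (fully open); "grip_force": force on a finger pad.
Only numpy, scipy, OpenCV 4.12 (cv2) and the standard library are available. Lean on these libraries where they do the work, as an engineer would, in place of code of your own. Each camera call takes 0.05 s, during which the arm holds its last target. There are 200 camera calls.

## Working session

There is one attempt and no reset: what is moved stays moved. The work goes in short steps, Python scripts to look and compute and a tool call to move; the robot and the scene stay as the last step left them, time stands still between calls to the robot, and variables do not carry over. Pictures are saved under pics/ and viewed, at most 10 in all, crops included, and the job is handed in when it is done.

Besides the shell and the picture viewer there is one more tool, called in YAML: its name, and indented under it one key for each argument. send_rows: Moves the arm, as the interface text tells. Its arguments: {"type":"object","properties":{"deltas":{"type":"array","items":{"type":"number"}},"force":{"type":"number"}},"required":["deltas"]}

```bash
mkdir -p pics; python3 - <<'E'
from workcell import bot, viewer
import cv2, numpy as np
print(bot.sense())
for n in ("scene","top"):
    im=viewer.snapshot(n); cv2.imwrite(f"pics/{n}0.png",im)
    print(n,viewer.camera_model(n))
print(viewer.camera_model("wrist"))
E
```

```text
{'clock': 0.0, 'joint_positions': array([ 1.08036599e+00,  3.51208073e-01,  1.65243245e+00,  1.41070914e-05,
        1.13910626e+00, -8.45920568e-02]), 'qd': array([-1.01904990e-03,  1.67432629e-05,  3.66059205e-04, -8.18430247e-04,
        2.28540457e-04,  6.97164404e-04]), 'joint_efforts': array([-4.54998462e-04, -4.97329724e+01, -2.85253394e+01,  6.98707905e-02,
        2.57284910e-02, -1.32772320e-04]), 'ee_pos': array([0.21693782, 0.50502797, 0.21811368]), 'tool_rot': array([ 2.01532292e-01,  9.79481701e-01, -5.51561693e-04, -1.69778098e-04]), 'wrist_force': array([0.0068262 , 0.12106177, 0.5002921 ]), 'moment': array([ 0.07208679,  0.00553927, -0.02535606]), 'grip_force': 0.0, 'finger_gap': 0.9984847459759956}
scene {'intrinsics': array([[380.92887713,   0.        , 314.63314746],
       [  0.        , 380.92887713, 197.77798618],
       [  0.        ,   0.        ,   1.        ]]), 'eye': array([1.18240148, 0.65897043, 0.72557163]), 'orientation': array([ 0.30782927,  0.82614186, -0.44496617, -0.1572764 ])}
top {'intrinsics': array([[379.72450082,   0.        , 327.79614228],
       [  0.        , 379.72450082, 195.21889197],
       [  0.        ,   0.        ,   1.        ]]), 'eye': array([ 0.38010649, -0.05791146,  1.26515951]), 'orientation': array([-0.70377331,  0.70625291, -0.04786075,  0.06016061])}
{'intrinsics': array([[309.70691629,   0.        , 322.08957377],
       [  0.        , 309.70691629, 198.16477366],
       [  0.        ,   0.        ,   1.        ]]), 'mount': array([[-7.71696308e-04, -9.57147968e-01, -2.89598293e-01,
         8.07674212e-02],
       [ 9.99997790e-01, -1.30494615e-03,  1.64825542e-03,
        -1.37565442e-04],
       [-1.95553451e-03, -2.89596381e-01,  9.57146860e-01,
        -1.65791036e-01],
       [ 0.00000000e+00,  0.00000000e+00,  0.00000000e+00,
         1.00000000e+00]])}
```

View pics/scene0.png

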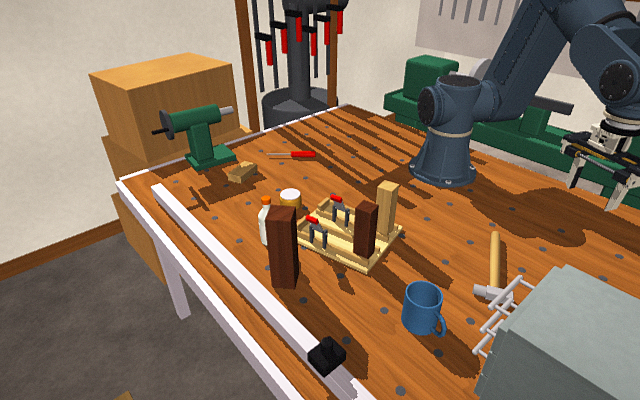

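View pics/top0.png

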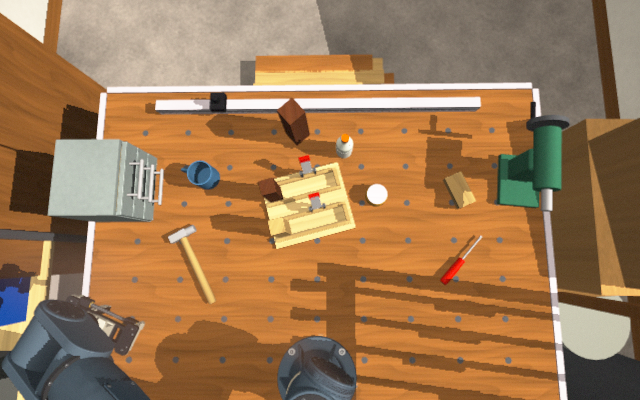

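The scene view shows two dark blanks: a large one standing on the bench (scene 283,247; top 293,120), and a smaller one inside the jig's far lane (scene 366,229; top 270,188). The pale beech stands in the near lane (scene 387,210; top 277,220). The one in the jig fits 45x45x160 standing in a lane. I'll confirm this in an enlarged crop and measure.

```bash
cat > h.py <<'E'
from workcell import bot, viewer
import cv2, numpy as np
from scipy.spatial.transform import Rotation as R
def cam(n):
    m=viewer.camera_model(n); return m["intrinsics"],np.array(m["eye"]),R.from_quat(m["orientation"]).as_matrix()
def onz(n,uv,z):
    K,e,M=cam(n); uv=np.atleast_2d(uv).astype(float)
    d=(M@np.linalg.inv(K)@np.c_[uv,np.ones(len(uv))].T).T
    return e+d*((z-e[2])/d[:,2])[:,None]
def proj(n,P):
    K,e,M=cam(n); c=(np.atleast_2d(P)-e)@M; p=c@K.T
    return p[:,:2]/p[:,2:]
E
python3 - <<'E'
from h import *
a=cv2.imread("pics/top0.png"); s=cv2.imread("pics/scene0.png")
A=cv2.resize(a[145:255,245:365],None,fx=5,fy=5,interpolation=cv2.INTER_CUBIC)[:,:]
S=cv2.resize(s[170:290,250:410],None,fx=5,fy=5,interpolation=cv2.INTER_CUBIC)
cv2.imwrite("pics/topc.png",A);cv2.imwrite("pics/scenec.png",S)
E
```

```text
(no output)
```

View pics/topc.png

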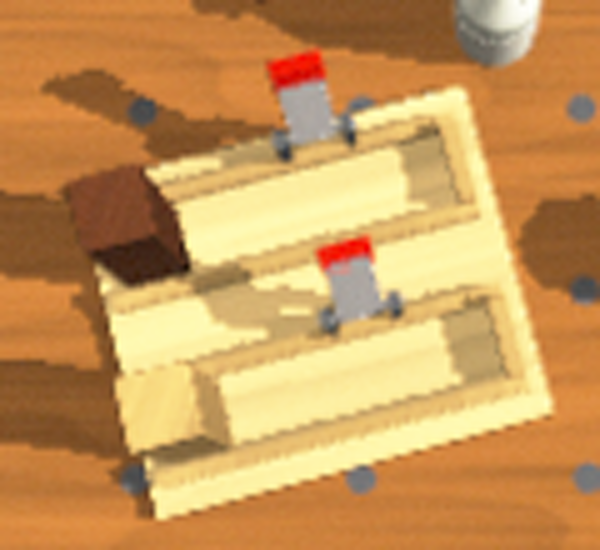

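View pics/scenec.png

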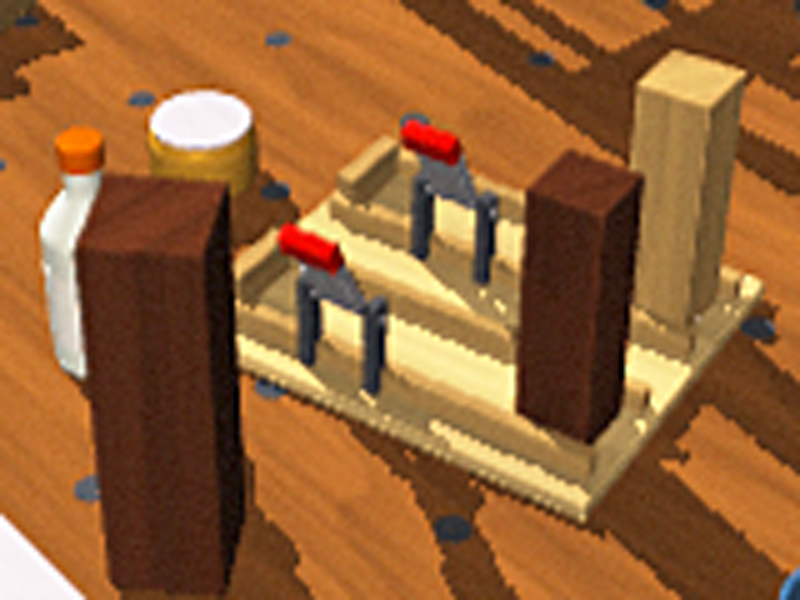

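The crops confirm it. The walnut in the far lane (top crop 65–190, 165–285) is the same height as the beech, while the big one on the bench is far larger and outside the jig. The far bar leans open to +x, with its red tip at crop (297,68). The jig corners are at crop (462,88), (553,410) and (157,520).

```bash
cat >> h.py <<'E'
def jigfit():
    c=np.array([[462,88],[553,410],[157,520]]); uv=(c+.5)/5-.5+[245,145]
    w=onz("top",uv,.012)[:,:2]; j=np.array([[.115,-.125],[-.115,-.125],[-.115,.145]])
    cw,cj=w.mean(0),j.mean(0); H=(j-cj).T@(w-cw); U,_,Vt=np.linalg.svd(H); M=(U@Vt).T
    return M,cw-M@cj,w,j
E
python3 - <<'E'
from h import *
M,t,w,j=jigfit()
print("jig",t,np.degrees(np.arctan2(M[1,0],M[0,0])),"resid mm",((j@M.T+t)-w)*1e3)
a=cv2.imread("pics/top0.png"); s=cv2.imread("pics/scene0.png")
b=lambda p:(np.asarray(p,float)-t)@M
f=lambda c:(np.array(c)+.5)/5-.5+[245,145]
print("walnut top corners jig",b(onz("top",f([[65,190],[148,165],[187,270],[110,285]]),.172)[:2,:2]))
print("walnut base?",b(onz("top",f([[187,270]]),.012)[:,:2]))
print("beech top corners jig",b(onz("top",f([[117,378],[192,362],[130,452]]),.172)[:,:2]))
for n,im in (("top",a),("scene",s)):
    m=cv2.inRange(im,(0,0,180),(60,60,255))
    k,l,st,ce=cv2.connectedComponentsWithStats(m)
    for i in range(1,k):
        if st[i,4]>12: print(n,ce[i],st[i,4],b(onz(n,ce[i],.12)[:,:2]))
# project predicted jig points in scene for check
for p in ([.115,.145,.012],[-.115,.145,.012],[.097,-.02,.063]):
    q=np.r_[M@p[:2]+t,p[2]]; uv=proj("scene",q)[0]; print(p,q,(uv-[250,170]+.5)*5-.5)
# walnut: scene corners top (crop) at z=.172
g=lambda c:(np.array(c)+.5)/5-.5+[250,170]
print("walnut scene top",b(onz("scene",g([[527,185],[572,150],[642,175],[600,210]]),.172)[:,:2]))
print("beech scene top",b(onz("scene",g([[635,82],[678,50],[748,72],[706,106]]),.172)[:,:2]))
E
```

```text
jig [0.54522186 0.02367482] 14.94297004947805 resid mm [[ 2.37741561  0.2042341 ]
 [-1.94431963 -0.45371026]
 [-0.43309598  0.24947616]]
walnut top corners jig [[0.07751212 0.12782246]
 [0.07917273 0.0770666 ]]
walnut base? [[0.04083059 0.08554155]]
beech top corners jig [[-0.03804186  0.12443801]
 [-0.04040857  0.08022217]
 [-0.0814183   0.12729095]]
top [303.7254902  158.60784314] 51 [[ 0.12564913 -0.02047535]]
top [313.66666667 194.66666667] 30 [[ 0.00808942 -0.02144792]]
top [453.29113924 269.94303797] 158 [[-0.31697426 -0.36146437]]
scene [302.22608696 153.08695652] 115 [[-0.1707029  -0.26924591]]
scene [335.33333333 196.63888889] 36 [[-0.00118333 -0.02737777]]
scene [310.47368421 218.        ] 38 [[ 0.12224527 -0.02794047]]
[0.115, 0.145, 0.012] [0.61894357 0.19342496 0.012     ] [587.56882329 510.88610365]
[-0.115, 0.145, 0.012] [0.39672149 0.13411774 0.012     ] [768.21653406 284.17526103]
[0.097, -0.02, 0.063] [0.64409876 0.02936334 0.063     ] [344.32498875 306.47906754]
walnut scene top [[0.07717133 0.07917436]
 [0.03676083 0.08295157]
 [0.03729156 0.1234456 ]
 [0.07608317 0.11994508]]
beech scene top [[-0.04094341  0.07977555]
 [-0.0846457   0.08439942]
 [-0.08435     0.1268438 ]
 [-0.03994676  0.12253733]]
```

```bash
cat >> h.py <<'E'
M,t,_,_=jigfit()
def goto(jx,jy,z,yaw_deg=None):
    "delta in tool axes (units of send_rows) to jig point; yaw = world angle of tool y"
    s=bot.sense(); T=R.from_quat(s["tool_rot"]).as_matrix()
    g=np.r_[M@[jx,jy]+t,z]; d=T.T@(g-s["ee_pos"])/.1
    a=np.degrees(np.arctan2(T[1,1],T[0,1]))
    print("goal",g.round(3),"delta",d.round(2),"turn",None if yaw_deg is None else round((a-yaw_deg)/45,2))
def where():
    s=bot.sense(); p=s["ee_pos"]; print("t",s["clock"],"jig",((p[:2]-t)@M).round(4),"z",p[2].round(4),"F",s["wrist_force"].round(1),"q",s["joint_positions"].round(2))
E
python3 - <<'E'
from h import *
b=lambda p:(np.asarray(p,float)-t)@M
g=lambda c:(np.array(c)+.5)/5-.5+[250,170]
print("big walnut base jig",b(onz("scene",g([[110,590],[218,597],[243,510]]),0)[:,:2]))
print("glue base", b(onz("scene",g([[70,370]]),0)[:,:2]))
print("mug",b(onz("top",[203,175],.09)[:,:2]))
# triangulate tips
for u1,u2 in (([303.7,158.6],[310.5,218.0]),([313.7,194.7],[335.3,196.6])):
    best=[]
    for z in np.arange(.09,.14,.001):
        p,q=onz("top",u1,z)[0],onz("scene",u2,z)[0]; best.append((np.linalg.norm(p-q),z,b(p[:2]),b(q[:2])))
    print(min(best,key=lambda r:r[0]))
goto(.058,.165,.22,15); where()
E
```

```text
big walnut base jig [[ 0.28838731 -0.03484709]
 [ 0.26150582  0.01367617]
 [ 0.2050916  -0.01256762]]
glue base [[ 0.16966761 -0.16480521]]
mug [[0.16656022 0.3023214 ]]
(np.float64(0.0046816069747603285), np.float64(0.12400000000000003), array([ 0.12462447, -0.02046062]), array([ 0.12654793, -0.02472884]))
(np.float64(0.0010127897919195716), np.float64(0.12700000000000003), array([ 0.00681057, -0.02161007]), array([ 0.00772258, -0.0220505 ]))
goal [0.559 0.198 0.22 ] delta [-4.35 -1.47 -0.02] turn 1.15
t 0.1 jig [-0.1931  0.5498] z 0.2182 F [-0.2 -0.4 -0.3] q [ 1.08  0.35  1.65  0.    1.14 -0.08]
```

send_rows:
  deltas: [-0.3, -0.1, 0, 0.2, -1, -0.6, -0.2, 0, 0.42, -1, -0.9, -0.3, 0, 0.64, -1, -1, -0.35, 0, 0.84, -1, -1, -0.35, 0, 1, -1]

```text
clock: 0.72
ee_pos: [0.2957, 0.433, 0.2184]
tool_rot: [0.563, 0.826, -0.0, 0.0]
wrist_force: [-0.2, -0.1, -0.2]
finger_gap: 0.51
grip_force: 0.0
```

```bash
python3 -c "
from h import *
goto(.058,.165,.22,15); where()"
```

```text
goal [0.559 0.198 0.22 ] delta [-3.15  1.59 -0.02] turn 0.14
t 0.725 jig [-0.1356  0.4598] z 0.2184 F [-0.2 -0.1 -0.2] q [ 0.88  0.3   1.72 -0.    1.12  0.51]
```

send_rows:
  deltas: [-0.4, 0.2, 0, 0.07, -1, -0.8, 0.4, 0, 0.14, -1, -1, 0.55, 0, 0.14, -1, -1, 0.55, 0, 0.14, -1]

```text
clock: 1.23
ee_pos: [0.3841, 0.3604, 0.2183]
tool_rot: [0.607, 0.795, -0.0, -0.0]
wrist_force: [0.4, -0.5, -0.4]
finger_gap: 0.08
grip_force: 0.0
```

```bash
python3 -c "
from h import *
goto(.058,.165,.22,15); where()"
```

```text
goal [0.559 0.198 0.22 ] delta [-2.03  1.26 -0.02] turn 0.01
t 1.225 jig [-0.0688  0.3668] z 0.2183 F [ 0.4 -0.5 -0.4] q [ 0.67  0.31  1.71 -0.    1.12  0.4 ]
```

send_rows:
  deltas: [-0.45, 0.3, 0, 0, -1, -0.9, 0.6, 0, 0, -1, -1, 0.65, 0, 0.01, -1, -1, 0.65, 0, 0.01, -1]

```text
clock: 1.72
ee_pos: [0.472, 0.2824, 0.2184]
tool_rot: [0.609, 0.793, -0.0, -0.0]
wrist_force: [-0.5, -0.2, -0.0]
finger_gap: 0.005
grip_force: 0.0
```

send_rows:
  deltas: [-0.4, 0.3, 0, 0, -1, -0.8, 0.55, 0, 0, -1, -0.95, 0.61, 0.1, 0, -1, -0.95, 0.61, 0.3, 0, -1, -0.95, 0.61, 0.3, 0, -1]

```text
clock: 2.35
ee_pos: [0.5542, 0.2071, 0.1871]
tool_rot: [0.608, 0.794, -0.001, -0.001]
wrist_force: [-0.1, -0.2, 1.1]
finger_gap: 0.006
grip_force: 0.0
```

```bash
python3 -c "
from h import *
goto(.058,.165,.152,15); where()
cv2.imwrite('pics/scene1.png',cv2.resize(viewer.snapshot('scene')[120:300,230:470],None,fx=3,fy=3))"
```

```text
goal [0.559 0.198 0.152] delta [-0.1   0.02  0.35] turn 0.0
t 2.35 jig [0.056  0.1749] z 0.1871 F [-0.1 -0.2  1.1] q [0.28 0.46 1.57 0.   1.11 0.02]
```

View pics/scene1.png

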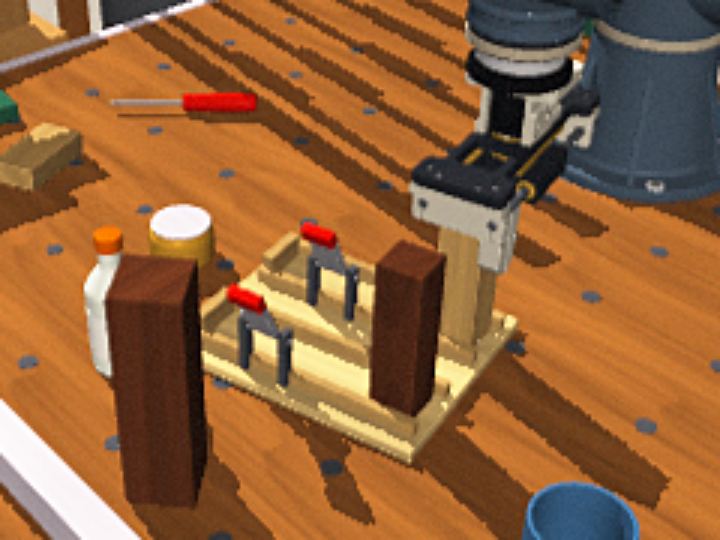

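```bash
python3 -c "
from h import *
s=bot.sense();T=R.from_quat(s['tool_rot']).as_matrix();p=s['ee_pos']
for d in ([0,0,0],[0,.0175,0],[0,-.0175,0],[0,0,-.084],[0,.094,-.084],[0,-.094,-.084]): print(d,((proj('scene',p+T@d)-[230,120])*3).round(0))
"
```

```text
[0, 0, 0] [[492. 269.]]
[0, 0.0175, 0] [[483. 279.]]
[0, -0.0175, 0] [[501. 258.]]
[0, 0, -0.084] [[503. 179.]]
[0, 0.094, -0.084] [[448. 237.]]
[0, -0.094, -0.084] [[551. 130.]]
```

The projected TCP matches the fingertips in the picture at (495,270), beside the walnut's +y face. Next I lower to push height and push.

send_rows:
  deltas: [-0.1, 0.02, 0.2, 0, -1, -0.2, 0.02, 0.35, 0, -1, -0.3, 0.02, 0.35, 0, -1, -0.4, 0.02, 0.35, 0, -1, -0.45, 0.02, 0.35, 0, -1]

```text
clock: 3.02
ee_pos: [0.5702, 0.1626, 0.1544]
tool_rot: [0.609, 0.793, 0.0, 0.0]
wrist_force: [0.6, 0.9, 0.3]
finger_gap: 0.006
grip_force: 0.2
```

```bash
python3 -c "
from h import *
where()"
```

```text
t 3.025 jig [0.0599 0.1278] z 0.1544 F [0.6 0.9 0.3] q [ 0.2   0.5   1.6   0.    1.04 -0.06]
```

send_rows:
  deltas: [-0.08, 0, 0, 0, -1, -0.17, 0, 0, 0, -1, -0.26, 0, 0, 0, -1, -0.35, 0, 0, 0, -1, -0.42, 0, 0, 0, -1]

```text
clock: 3.65
ee_pos: [0.5807, 0.122, 0.1536]
tool_rot: [0.609, 0.793, -0.0, 0.0]
wrist_force: [0.0, -0.2, 0.4]
finger_gap: 0.009
grip_force: 0.0
```

```bash
python3 -c "
from h import *
where()
cv2.imwrite('pics/scene2.png',cv2.resize(viewer.snapshot('scene')[120:300,230:470],None,fx=3,fy=3))"
```

```text
t 3.65 jig [0.0596 0.0858] z 0.1536 F [ 0.  -0.2  0.4] q [ 0.13  0.5   1.6  -0.    1.04 -0.13]
```

View pics/scene2.png

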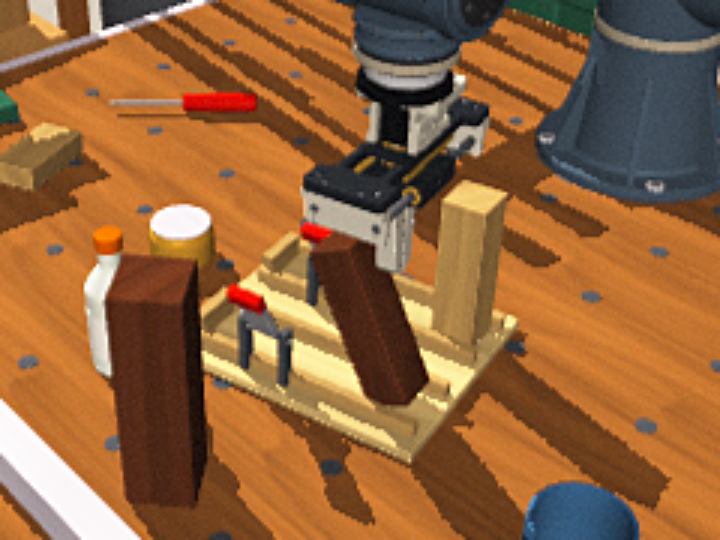

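The walnut is mid-fall at about 25–30° toward -y, along the lane. I raise, wait, and start turning the tool.

send_rows:
  deltas: [0.1, 0, -0.1, 0, -1, 0.1, 0, -0.3, -0.2, -1, 0.1, 0, -0.6, -0.42, -1, 0.1, 0, -0.7, -0.65, -1, 0.1, 0, -0.7, -0.88, -1]

```text
clock: 4.32
ee_pos: [0.5782, 0.1334, 0.2255]
tool_rot: [0.301, 0.954, 0.001, 0.001]
wrist_force: [-0.5, -0.6, 0.2]
finger_gap: 0.004
grip_force: 0.0
```

send_rows:
  deltas: [0, 0, 0, -0.22, -1, 0, 0, 0, -0.45, -1, 0, 0, 0, -0.68, -1, 0, 0, 0, -0.9, -1, 0, 0, 0, -1, -1]

```text
clock: 4.95
ee_pos: [0.5778, 0.1333, 0.2244]
tool_rot: [-0.086, 0.996, 0.0, 0.0]
wrist_force: [-0.1, -0.6, -0.2]
finger_gap: 0.006
grip_force: 0.0
```

```bash
python3 - <<'E'
from h import *
where(); goto(.147,-.02,.22,105)
s=viewer.snapshot('scene');a=viewer.snapshot('top')
A=cv2.resize(a[145:255,245:365],(480,440));S=cv2.resize(s[170:290,250:410],None,fx=3.5,fy=3.5)[:420,:320*1]
S=cv2.copyMakeBorder(cv2.resize(s[180:290,290:370],(320,440)),0,0,0,0,0)
cv2.imwrite('pics/both3.png',np.hstack([A,S])); cv2.imwrite('pics/top3.png',a); cv2.imwrite('pics/s3.png',s)
E
```

```text
t 4.95 jig [0.0597 0.0975] z 0.2244 F [-0.1 -0.6 -0.2] q [ 0.15  0.42  1.53  0.    1.19 -1.59]
goal [0.692 0.042 0.22 ] delta [-0.97 -1.09  0.04] turn -0.11
```

View pics/both3.png

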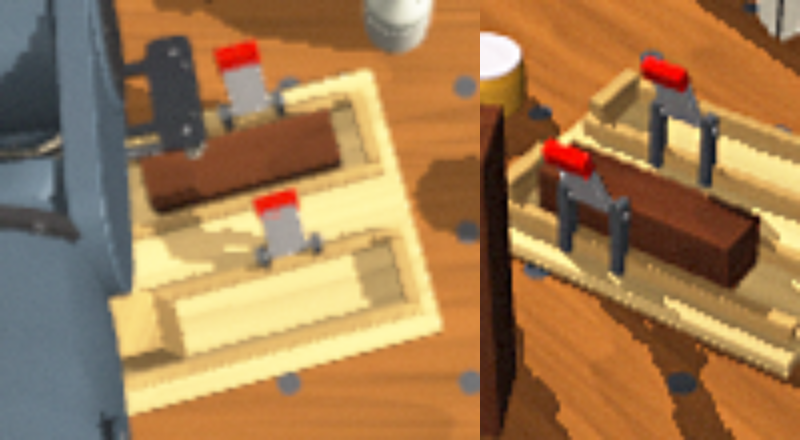

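The walnut lies flat in the far lane under the open far bar, and the beech still stands. Now I move above and beyond the bar's +x side.

send_rows:
  deltas: [-0.2, -0.25, 0, -0.1, -1, -0.5, -0.55, 0, -0.1, -1, -0.8, -0.85, 0, -0.1, -1, -0.92, -1, 0, -0.1, -1, -0.92, -1, 0, -0.1, -1]

```text
clock: 5.68
ee_pos: [0.6856, 0.0488, 0.2235]
tool_rot: [-0.121, 0.993, 0.0, -0.0]
wrist_force: [-0.2, 0.6, -0.1]
finger_gap: 0.009
grip_force: 0.0
```

```bash
python3 - <<'E'
from h import *
where(); goto(.147,-.021,.098,105)
f=lambda c:(np.array(c)+.5)/4-.5+[245,145]
print((onz("top",f([[325,112],[340,163],[155,212]]),.057)[:,:2]-t)@M)
# big walnut top height: top-view vs scene matched corner, and clearance
E
```

```text
t 5.675 jig [ 0.1421 -0.0119] z 0.2235 F [-0.2  0.6 -0.1] q [ 0.    0.6   1.25  0.    1.29 -1.81]
goal [0.693 0.041 0.098] delta [-0.05 -0.09  1.25] turn -0.02
[[ 0.07815034 -0.07739559]
 [ 0.03430736 -0.07818238]
 [ 0.03479619  0.07611242]]
```

send_rows:
  deltas: [-0.06, -0.09, 0, 0, -1, -0.06, -0.09, 0.3, -0.02, -1, -0.06, -0.09, 0.6, -0.02, -1, -0.06, -0.09, 0.8, -0.02, -1, -0.06, -0.09, 0.8, -0.02, -1]

```text
clock: 6.3
ee_pos: [0.6927, 0.042, 0.1426]
tool_rot: [-0.131, 0.991, 0.0, -0.001]
wrist_force: [0.9, -0.4, -0.7]
finger_gap: 0.004
grip_force: 0.0
```

```bash
python3 - <<'E'
from h import *
where(); goto(.147,-.021,.098,105)
s=viewer.snapshot('scene'); cv2.imwrite('pics/s4.png',cv2.resize(s[120:300,230:470],None,fx=3,fy=3))
E
```

```text
t 6.3 jig [ 0.1472 -0.0203] z 0.1426 F [ 0.9 -0.4 -0.7] q [-0.01  0.69  1.3   0.    1.15 -1.84]
goal [0.693 0.041 0.098] delta [ 0.   -0.01  0.45] turn 0.0
```

View pics/s4.png

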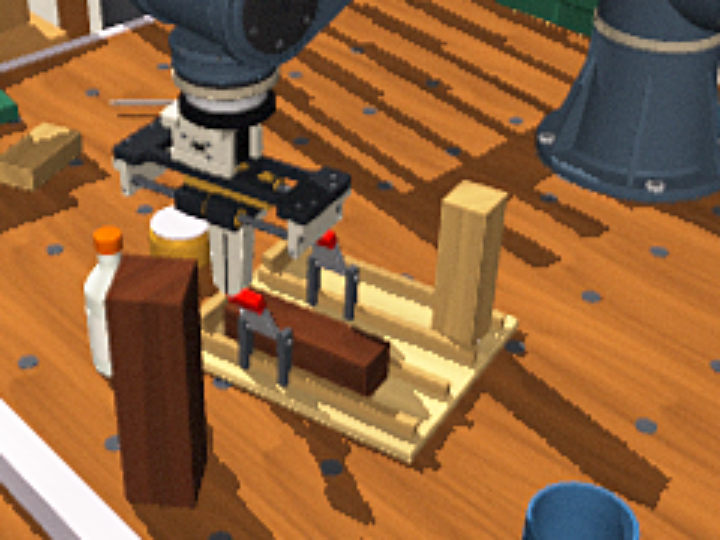

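```bash
python3 - <<'E'
from h import *
p=bot.sense()['ee_pos']; pr=lambda q:((proj('scene',q)-[230,120])*3).round(0)
print(pr(p)); 
for th in (1.75,1.9,2.03):
  c=np.array([.097-.062*np.cos(th),-.02,.063+.062*np.sin(th)])
  for dy in (-.017,.017):
    print(th,c.round(3),pr(np.r_[M@[c[0],c[1]+dy]+t,c[2]]))
s=cv2.imread('pics/s4.png'); m=cv2.inRange(s,(0,0,150),(60,60,255)); m[:280]=0; m[320:]=0
ys,xs=np.nonzero(m); print(xs.min(),xs.max(),ys.min(),ys.max(),xs.mean(),ys.mean())
E
```

```text
[[231. 289.]]
1.75 [ 0.108 -0.02   0.124] [[242. 279.]]
1.75 [ 0.108 -0.02   0.124] [[274. 292.]]
1.9 [ 0.117 -0.02   0.122] [[236. 286.]]
1.9 [ 0.117 -0.02   0.122] [[268. 299.]]
2.03 [ 0.124 -0.02   0.119] [[232. 293.]]
2.03 [ 0.124 -0.02   0.119] [[263. 306.]]
228 261 289 314 248.78488372093022 298.11337209302326
```

Projection agrees: the bar is at about 2.03 rad and the fingertip is outside it, about 7 mm clear of the red tip. I descend and then push to jig -x.

send_rows:
  deltas: [-0.02, 0, 0.15, 0, -1, -0.02, 0, 0.3, 0, -1, -0.02, 0, 0.42, 0, -1, -0.02, 0, 0.42, 0, -1]

```text
clock: 6.85
ee_pos: [0.6946, 0.0423, 0.1002]
tool_rot: [-0.131, 0.991, 0.0, -0.001]
wrist_force: [0.0, 0.4, 0.4]
finger_gap: 0.006
grip_force: 0.0
```

```bash
python3 -c "
from h import *
where();goto(.08,-.021,.1,105)"
```

```text
t 6.85 jig [ 0.1492 -0.0206] z 0.1002 F [0.  0.4 0.4] q [-0.01  0.74  1.32  0.    1.08 -1.84]
goal [0.628 0.024 0.1  ] delta [ 0.69 -0.    0.  ] turn -0.0
```

send_rows:
  deltas: [0.1, 0, 0, 0, -1, 0.22, 0, 0, 0, -1, 0.34, 0, 0, 0, -1, 0.46, 0, 0, 0, -1, 0.56, 0, 0, 0, -1]

```text
clock: 7.48
ee_pos: [0.6404, 0.0276, 0.1018]
tool_rot: [-0.13, 0.991, -0.0, 0.0]
wrist_force: [0.1, -0.2, -0.9]
finger_gap: 0.004
grip_force: 0.1
```

send_rows:
  deltas: [0.1, 0, 0, 0, -1, 0.18, 0, 0, 0, -1, 0.2, 0, 0, 0, -1, 0.2, 0, 0, 0, -1]

```text
clock: 7.98
ee_pos: [0.622, 0.0226, 0.1017]
tool_rot: [-0.131, 0.991, -0.0, 0.0]
wrist_force: [-0.2, -0.7, 0.3]
finger_gap: 0.006
grip_force: 0.0
```

```bash
python3 - <<'E'
from h import *
where()
s=viewer.snapshot('scene'); cv2.imwrite('pics/s5.png',cv2.resize(s[120:300,230:470],None,fx=3,fy=3))
E
```

```text
t 7.975 jig [ 0.0739 -0.0208] z 0.1017 F [-0.2 -0.7  0.3] q [-0.04  0.61  1.55 -0.    0.98 -1.87]
```

View pics/s5.png

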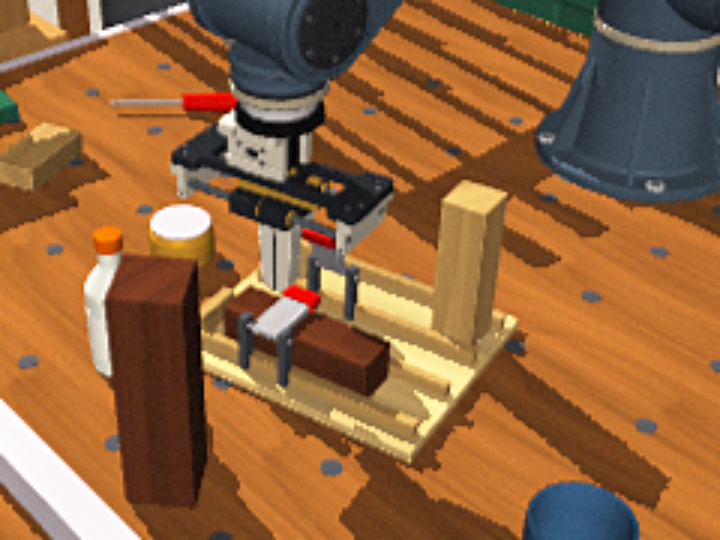

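The far bar has dropped onto the walnut, with its red tip at crop (300,298). The beech and the near bar are unchanged. I retreat straight up and check the angle.

send_rows:
  deltas: [0, 0, -0.3, 0, -1, 0, 0, -0.7, 0, -1, 0, 0, -1, 0, -1, 0, 0, -1, 0, -1, 0, 0, -1, 0, -1]

```text
clock: 8.65
ee_pos: [0.6215, 0.0227, 0.2005]
tool_rot: [-0.131, 0.991, 0.0, -0.001]
wrist_force: [-0.4, -0.2, -1.3]
finger_gap: 0.004
grip_force: 0.0
```

```bash
python3 - <<'E'
from h import *
where()
s=viewer.snapshot('scene'); m=cv2.inRange(s,(0,0,150),(60,60,255))
k,l,st,ce=cv2.connectedComponentsWithStats(m)
for i in range(1,k):
    if st[i,4]>12 and 190<ce[i][1]<240: print(ce[i],st[i,4])
for th in (0,.12,.3): print(th,proj('scene',np.r_[M@[.097-.062*np.cos(th),-.02]+t,.063+.062*np.sin(th)]))
for th in (1.75,1.9,2.05): print('near',th,proj('scene',np.r_[M@[-.023-.062*np.cos(th),-.02]+t,.063+.062*np.sin(th)]))
E
```

```text
t 8.65 jig [ 0.0734 -0.0206] z 0.2005 F [-0.4 -0.2 -1.3] q [-0.04  0.5   1.47  0.    1.17 -1.87]
[335.17073171 196.90243902] 41
[330.21568627 218.15686275] 51
0 [[330.52622047 219.67210461]]
0.12 [[330.46586665 217.6829813 ]]
0.3 [[330.0606077  215.02099206]]
near 1.75 [[339.51576696 194.53414103]]
near 1.9 [[337.85549887 196.65027498]]
near 2.05 [[336.25596065 199.09496504]]
```

The far tip at (330.2, 218.2) matches 0 rad, once the same -1.8 px row bias seen on the open bar is allowed for. The near tip has not moved, and the gripper is clear.

```bash
python3 -c "
from workcell import hand_in
print(hand_in())"
```

```text
the job is handed in; nothing more can be done
None
```

I pushed the walnut blank flat in the far lane and closed that lane's bar onto it. In the camera views the beech blank and near bar looked unmoved; the job was handed in at about 8.7 s, and hand-in gave no verdict.

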